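# Sort sealed canisters by felt weight and press them home

### The arm

A 7-joint arm with a two-finger parallel gripper is mounted at the origin on a cart in front of the work surface, level with it; the furniture and walls round the work are solid. World frame = base frame: x ahead of the robot, y to its left, z up, the work surface at z = 0. Lengths are in mm, angles in rad, forces in N, time in s.
With the tool pointing down it reaches from about 425 to 875 mm from the base axis. Payload 4.7 kg.
Tool frame: the origin (TCP) lies on the centre line of the jaws, within the pads' length; the fingertips stand 8 mm ahead of it and the grasp point (between the pads) lies 11 mm behind it (r.tcp_to_tips is the z of the fingertips in the tool frame, in mm); z points along the fingers, y is the line along which they close (so a half turn about z gives the same grasp; the last joint's range is limited). The gripper opens to 85 mm and grips with 20 to 120 N. Pads are 22 mm wide; open, the fingers measure 114 mm over their backs; the gripper's body (76 mm by 85 mm) begins 54 mm behind the grasp point. The pads swing forward as they close: fully open they stand 13 mm farther back than shut.
Start: joints at [-1.19, 0.321, -0.07, 1.45, 0.023, 1.371, -0.057], TCP at [233.137, 606.771, 239.349] pointing down, gripper open.
Joint ranges: [-2.86, 2.86], [-0.3, 2.09], [-1.38, 1.24], [0.06, 2.45], [-1.56, 4.7], [0.09, 2.05], [-2.69, 2.69]. Speed limits (rad/s): [2.57, 2.57, 3.14, 3.14, 3.14, 3.14, 3.14].

### API

Orientations are given as a rotation vector (axis times angle).
In Python, from rig import r gives the robot as it stands.
- The arm moves only by the tool jog_arm, never from a script. Its argument "series" is a list of rows, each a list of 4 numbers: the shift along the tool's x, y, z each as a share of 250 mm, from -1 to 1, then the turn about the tool's z as a share of 90 degrees, from -1 to 1. In form: [[dx, dy, dz, twist], ...]. A call has exactly 10 rows; each row is the pose to reach, as a shift and turn from the pose commanded when the call began, along the tool's axes at that moment; what a row does not reach only later rows make up. A row lasts 1/12 s, in which the tool goes at most 41.7 mm and 7.16 degrees, less where a joint would pass 70% of its speed; a pose out of reach is approached as far as the arm can. A call with a number of a shift or a turn outside -1 to 1 is refused whole. A call with a gripper value outside its range is refused whole. "hand" is the finger opening in mm, from 0 to 85.4, set as the call begins (left out, the last holds). The fingers move at their own pace and stop on an object; "newtons" is the grip in N (left out, the last holds). Time passes only in rows, so rows that repeat a pose let the fingers close, or fill a call up. It gives the time, the measured TCP pose, the force, the opening and the grip force at its end, in the units of the state.
- r.get_obs(): the state, without advancing time (a new reading comes with each control period).
- r.get_image(name): name is "scene" or "top" or "wrist"; returns (picture, depth): 480x640x3 uint8, blue, green, red; 480x640 float32, mm along the optical axis (not along the pixel's ray), 0 where there is no reading.
- r.calibration(name): a dict with "camera_matrix" (3x3 intrinsics, pixels), "extrinsics" (4x4, takes a point from camera to world coordinates); the wrist camera has in their place "T_tool_cam" (4x4, takes a point from camera to tool coordinates, whose origin is the TCP and whose axes are the flange's). Camera axes: x right, y down, z forward; pixel columns grow to the right and rows downward; lengths in mm; the calibration is good to about 2 mm. The wrist camera is an equidistant fisheye: a pixel r from the principal point sees the ray r / f radians off the axis. A picture is of the moment at which its call begins: read the wrist's pose just before it. calibration takes no time and is no camera call.
- r.finish_job(): hands the job in; it is judged then, once.
The state is a dict: "time": time; "q": joint angles; "joint_velocities": joint speeds; "joint_efforts": joint torques, N m; "position": TCP position; "tcp_rot": TCP orientation; "ft_force": force on the tool from outside, world axes, zero at the start; "wrist_torque": the same for the moment, N m; "opening": finger opening in mm; "finger_force": force on a finger pad.
Only numpy, scipy, OpenCV 4.12 (cv2) and the standard library are available. Lean on these libraries where they do the work, as an engineer would, in place of code of your own. Each camera call takes 0.05 s, during which the arm holds its last target. There are 200 camera calls.

### The job

The three canisters look alike: lift each to feel its weight, then stand the lightest (hollow hub) in the blue bay, the middle one (solid hub) in the yellow bay and the heaviest (filled canister) in the red bay. Press each one down gently, until its bay's sliding platform stops (it gives at about 8 N), never loading a bay with more than 25 N, and let go. Leave the two vials and the multimeter alone.

Things in the scene. Friction and masses are not known exactly. Their poses are not given: they have to be found in the camera images.
- canister_a: sealed aluminium canister, black lid: an upright cylinder 44 mm across, 78 mm high. Origin at the centre of its underside, z up. The three look alike: one is a hollow hub (0.16 kg in all), one a solid hub (0.38), one filled (0.68), each within 0.04 kg. Which is which changes from run to run and can only be felt as weight. The contents can shift 1 to 2 mm inside.
- canister_b: sealed aluminium canister, black lid: an upright cylinder 44 mm across, 78 mm high. Origin at the centre of its underside, z up. The three look alike: one is a hollow hub (0.16 kg in all), one a solid hub (0.38), one filled (0.68), each within 0.04 kg. Which is which changes from run to run and can only be felt as weight. The contents can shift 1 to 2 mm inside.
- canister_c: sealed aluminium canister, black lid: an upright cylinder 44 mm across, 78 mm high. Origin at the centre of its underside, z up. The three look alike: one is a hollow hub (0.16 kg in all), one a solid hub (0.38), one filled (0.68), each within 0.04 kg. Which is which changes from run to run and can only be felt as weight. The contents can shift 1 to 2 mm inside.
- blue_bay: fixed grey bay with a blue top, for the lightest canister (hollow hub): a block 84 x 84 mm, rim 36 mm high, with a round vertical pocket of 52 mm diameter in its middle. Origin at the centre of its underside, on the bench; z up, x and y along its sides. A canister that is home has its underside 13 to 14 mm above the bench.
- yellow_bay: fixed grey bay with a yellow top, for the middle-weight canister (solid hub): a block 84 x 84 mm, rim 36 mm high, with a round vertical pocket of 52 mm diameter in its middle. Origin at the centre of its underside, on the bench; z up, x and y along its sides. A canister that is home has its underside 13 to 14 mm above the bench.
- red_bay: fixed grey bay with a red top, for the heaviest canister (filled): a block 84 x 84 mm, rim 36 mm high, with a round vertical pocket of 52 mm diameter in its middle. Origin at the centre of its underside, on the bench; z up, x and y along its sides. A canister that is home has its underside 13 to 14 mm above the bench.
- blue_bay_mouth (a point): centre of the bay's pocket mouth, 36 mm above the bench. The pocket's floor is a black sliding platform held by friction: it gives at about 8 N, stays where left, and no canister sinks it by weight alone. Its rubber top gives 1 mm per 6 N. Unloaded, its top is 19 to 24 mm above the bench at the start (not measured) and 14 mm on its hard stop.
- yellow_bay_mouth (a point): centre of the bay's pocket mouth, 36 mm above the bench. The pocket's floor is a black sliding platform held by friction: it gives at about 8 N, stays where left, and no canister sinks it by weight alone. Its rubber top gives 1 mm per 6 N. Unloaded, its top is 19 to 24 mm above the bench at the start (not measured) and 14 mm on its hard stop.
- red_bay_mouth (a point): centre of the bay's pocket mouth, 36 mm above the bench. The pocket's floor is a black sliding platform held by friction: it gives at about 8 N, stays where left, and no canister sinks it by weight alone. Its rubber top gives 1 mm per 6 N. Unloaded, its top is 19 to 24 mm above the bench at the start (not measured) and 14 mm on its hard stop.
- vial_blue: small white screw-cap vial with a blue cap, 25 mm in diameter and 56 mm high, standing loose behind the canisters; origin at the centre of its underside. Bystander.
- vial_red: small white screw-cap vial with a red cap, 25 mm in diameter and 56 mm high, standing loose behind the canisters; origin at the centre of its underside. Bystander.
- multimeter: yellow and black multimeter lying on its back, 144 x 74 x 39 mm (its x, y, z), to the right of the canisters; origin at the centre of its underside. Bystander.

How it is judged:
By the outcome, as a careful person would: the job done as asked, in the order asked, and still so for the second after the job is handed in, with the robot touching nothing.
It also fails if it takes over 72 s, if anything falls off the work surface, if the arm or the gripper's body presses on something with over 40 N, if the wrist force passes 120 N, or if a joint passes its speed limit or range.

## Working session

There is one attempt and no reset: what is moved stays moved. The work goes in short steps, Python scripts to look and compute and a tool call to move; the robot and the scene stay as the last step left them, time stands still between calls to the robot, and variables do not carry over. Pictures are saved under pics/ and viewed, at most 10 in all, crops included, and the job is handed in when it is done.

Besides the shell and the picture viewer there is one more tool, called after "Request:" in YAML: its name, and indented under it one key for each argument. jog_arm: Moves the arm, as the interface text tells. Shift numbers are shares of 250 mm and turn numbers shares of 90 degrees, none past 1 either way. Its arguments: {"type":"object","properties":{"series":{"type":"array","items":{"type":"array","items":{"type":"number","minimum":-1,"maximum":1}}},"hand":{"type":"number"},"newtons":{"type":"number"}},"required":["series"]}

```bash
mkdir -p pics; ls; python3 - <<'E'
from rig import r
import cv2,numpy as np
o=r.get_obs();print({k:np.round(v,3) for k,v in o.items()}, r.tcp_to_tips)
for n in("scene","top"):
    im,d=r.get_image(n);cv2.imwrite(f"pics/{n}0.png",im);np.save(f"pics/{n}0.npy",d)
    c=r.calibration(n);print(n,c)
print(r.calibration("wrist"))
E
```

```text
pics
{'time': np.float64(0.0), 'q': array([-1.19 ,  0.322, -0.07 ,  1.452,  0.023,  1.371, -0.057]), 'joint_velocities': array([-0.001,  0.001, -0.   , -0.   , -0.001,  0.001,  0.001]), 'joint_efforts': array([-0.0000e+00, -4.9359e+01, -3.8200e-01, -3.1434e+01,  1.3000e-02,
        1.1000e-02,  0.0000e+00]), 'position': array([232.951, 606.249, 238.232]), 'tcp_rot': array([-5.730e-01, -3.089e+00,  3.000e-03]), 'ft_force': array([ 0.351, -0.964,  0.46 ]), 'wrist_torque': array([0.042, 0.027, 0.029]), 'finger_force': np.float64(0.0), 'opening': np.float64(85.364)} 8.0
scene {'camera_matrix': array([[454.4693243 ,   0.        , 320.20640384],
       [  0.        , 454.4693243 , 242.07821988],
       [  0.        ,   0.        ,   1.        ]]), 'extrinsics': array([[ 5.97762573e-01, -3.37819683e-01,  7.27019785e-01,
        -1.47855158e+01],
       [-8.01654007e-01, -2.58161044e-01,  5.39169480e-01,
        -6.18630335e+02],
       [ 5.54612418e-03, -9.05113660e-01, -4.25133512e-01,
         4.33527815e+02],
       [ 0.00000000e+00,  0.00000000e+00,  0.00000000e+00,
         1.00000000e
[... 369 characters left out ...]
       [-1.11525186e-02, -1.87958227e-01, -9.82113703e-01,
         1.14700448e+03],
       [ 0.00000000e+00,  0.00000000e+00,  0.00000000e+00,
         1.00000000e+00]])}
{'camera_matrix': array([[371.64829954,   0.        , 316.13574787],
       [  0.        , 371.64829954, 237.67789405],
       [  0.        ,   0.        ,   1.        ]]), 'T_tool_cam': array([[-3.94541561e-04, -9.46073510e-01, -3.23951784e-01,
         8.33810673e+01],
       [ 9.99999917e-01, -3.39643252e-04, -2.26002905e-04,
        -3.61487328e-01],
       [ 1.03787324e-04, -3.23951846e-01,  9.46073565e-01,
        -1.35381012e+02],
       [ 0.00000000e+00,  0.00000000e+00,  0.00000000e+00,
         1.00000000e+00]])}
```

View pics/top0.png

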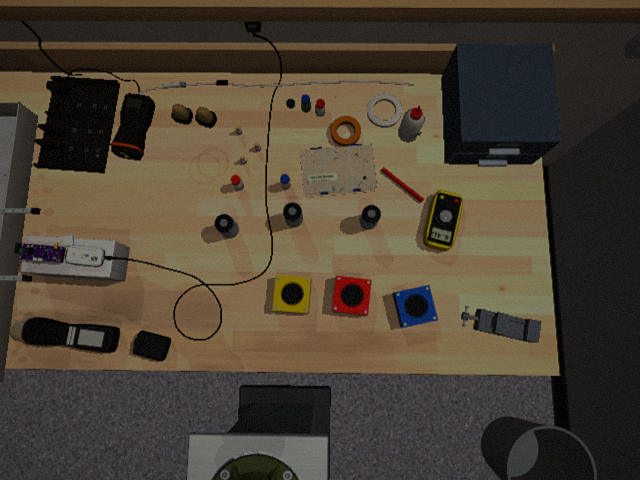

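View pics/scene0.png

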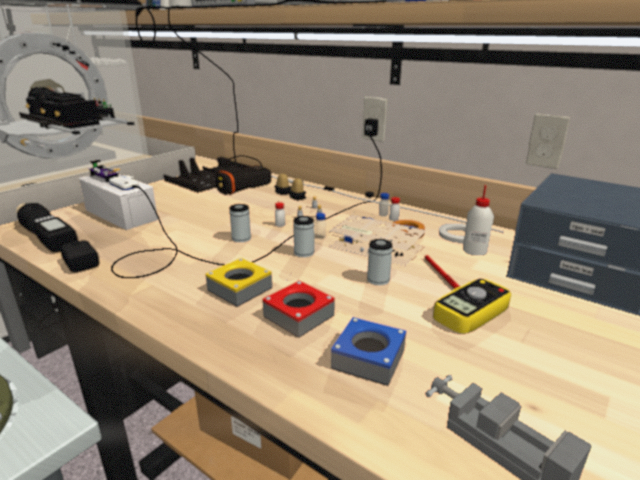

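The top view shows canister lids near (224,222), (292,212) and (371,214). The bays are near (292,294) yellow, (352,296) red and (416,306) blue. The scene view agrees: canisters stand behind the bays, with the vials behind them.

```bash
cat > h.py <<'E'
import cv2,numpy as np
from rig import r
def ray(n,uv,z):
    c=r.calibration(n);K=c["camera_matrix"];T=c["extrinsics"]
    d=T[:3,:3]@np.linalg.solve(K,[uv[0],uv[1],1.]);o=T[:3,3]
    return o+d*(z-o[2])/d[2]
def cloud(n,D):
    c=r.calibration(n);K=c["camera_matrix"];T=c["extrinsics"]
    v,u=np.indices(D.shape);P=np.stack([(u-K[0,2])/K[0,0]*D,(v-K[1,2])/K[1,1]*D,D],-1)
    return P@T[:3,:3].T+T[:3,3]
E
python3 - <<'E'
from h import *
for n in("top","scene"):
    im=cv2.imread(f"pics/{n}0.png");D=np.load(f"pics/{n}0.npy");W=cloud(n,D)
    hsv=cv2.cvtColor(im,cv2.COLOR_BGR2HSV);H,S,V=cv2.split(hsv)
    reg=(W[...,0]>400)&(W[...,0]<620)&(W[...,1]>-500)&(W[...,1]<200)&(D>0)
    for c,m in dict(yellow=(H>20)&(H<35),red=(H<8)|(H>172),blue=(H>100)&(H<130)).items():
        m=(m&(S>130)&(V>60)&reg&(W[...,2]>22)).astype(np.uint8)
        k,l,s,_=cv2.connectedComponentsWithStats(m);i=1+s[1:,4].argmax()
        cs=cv2.findContours((l==i).astype(np.uint8),cv2.RETR_EXTERNAL,cv2.CHAIN_APPROX_NONE)[0]
        q=np.array([ray(n,p[0],36)[:2] for p in cs[0]],np.float32)
        print(n,c,s[i,4],"z",np.median(W[l==i][:,2]).round(1),cv2.minAreaRect(q))
    m=((W[...,2]>66)&(W[...,2]<95)&(W[...,0]>520)&(W[...,0]<720)&(W[...,1]>-330)&(W[...,1]<150)).astype(np.uint8)
    k,l,s,ce=cv2.connectedComponentsWithStats(m)
    for i in range(1,k):
        if s[i,4]<40: continue
        print(n,"lid",s[i],ce[i].round(1),np.median(W[l==i],0).round(1),ray(n,ce[i],78).round(1))
    if n=="top":
        for b in [(S>130)&((H<8)|(H>172))&(V>60),(H>100)&(H<130)&(S>130)&(V>40)]:
            k,l,s,ce=cv2.connectedComponentsWithStats(b.astype(np.uint8))
            for i in range(1,k):
                if 15<s[i,4]<300 and 150<ce[i][1]<200: print("cap",ce[i].round(),s[i,4],ray(n,ce[i],56).round())
E
```

```text
top yellow 889 z 36.8 ((471.7760925292969, -71.35002136230469), (84.45638275146484, 84.45539855957031), 86.28722381591797)
top red 873 z 36.9 ((470.1560974121094, -211.91615295410156), (84.17915344238281, 84.1870346069336), 83.60662841796875)
top blue 802 z 37.0 ((447.311279296875, -361.0526123046875), (81.93087005615234, 82.8066177368164), 12.2725830078125)
top lid [283 203  19  19 286] [291.9 211.9] [658.6 -71.3  78.8] [658.8 -71.1  78. ]
top lid [362 205  19  20 286] [370.8 214.2] [ 655.2 -255.2   78.9] [ 655.1 -255.    78. ]
top lid [214 214  20  20 298] [223.8 223.5] [629.5  86.7  79.4] [629.7  86.8  78. ]
cap [403. 184.] 174 [ 735. -335.   56.]
cap [235. 179.] 67 [745.  70.  56.]
cap [284. 178.] 57 [748. -50.  56.]
scene yellow 945 z 35.2 ((469.88543701171875, -77.58831787109375), (90.48342895507812, 89.41385650634766), 86.50582885742188)
scene red 1200 z 35.5 ((468.5386047363281, -216.70458984375), (88.50418853759766, 88.91688537597656), 83.5947265625)
scene blue 1428 z 35.9 ((445.2906799316406, -364.73822021484375), (85.64112091064453, 83.23173522949219), 12.552021026611328)
scene lid [229 204  21  12 202] [238.9 209.2] [625.3  77.6  76.6] [620.5  72.6  78. ]
scene lid [293 216  22  13 237] [303.5 221.9] [654.1 -79.7  76.8] [649.8 -83.3  78. ]
scene lid [369 239  24  16 313] [380.5 246. ] [ 648.6 -262.5   77.3] [ 646.  -264.5   78. ]
```

Request:
jog_arm:
  series:
    - [-0.12, -0.11, 0, -0.06]
    - [-0.25, -0.22, 0, -0.12]
    - [-0.37, -0.33, 0, -0.2]
    - [-0.5, -0.45, 0, -0.2335]
    - [-0.62, -0.56, 0, -0.2335]
    - [-0.75, -0.67, 0, -0.2335]
    - [-0.87, -0.79, 0, -0.2335]
    - [-1, -0.9, 0, -0.2335]
    - [-1, -0.9, 0, -0.2335]
    - [-1, -0.9, 0, -0.2335]
  hand: 85
  newtons: 60

```text
time: 0.93
position: [387.6, 303.9, 239.3]
tcp_rot: [0.011, 3.141, -0.0]
ft_force: [-0.9, 0.8, -0.2]
opening: 84.9
finger_force: 0.0
```

Request:
jog_arm:
  series:
    - [-0.12, -0.11, 0.03, 0]
    - [-0.24, -0.22, 0.06, 0]
    - [-0.36, -0.33, 0.09, 0]
    - [-0.49, -0.44, 0.12, 0]
    - [-0.61, -0.55, 0.15, 0]
    - [-0.73, -0.66, 0.18, 0]
    - [-0.85, -0.77, 0.21, 0]
    - [-0.97, -0.87, 0.236, 0]
    - [-0.97, -0.87, 0.236, 0]
    - [-0.97, -0.87, 0.236, 0]

```text
time: 1.77
position: [628.8, 88.7, 178.2]
tcp_rot: [-0.004, -3.139, 0.002]
ft_force: [-1.0, 1.4, -0.9]
opening: 85.0
finger_force: 0.0
```

```bash
cat >> h.py <<'E'
from scipy.spatial.transform import Rotation as Ro
def wpix(uv,z,o):
    "wrist pixel -> world point at height z"
    c=r.calibration("wrist");K=c["camera_matrix"];X=c["T_tool_cam"]
    q=(np.array(uv,float)-K[:2,2])/K[0,0];a=np.hypot(*q);d=np.append(q/a*np.sin(a),np.cos(a)) if a>1e-9 else np.array([0,0,1.])
    R=Ro.from_rotvec(o["tcp_rot"]).as_matrix();d=R@X[:3,:3]@d;p=R@X[:3,3]+o["position"]
    return p+d*(z-p[2])/d[2]
E
python3 - <<'E'
from h import *
o=r.get_obs();im,D=r.get_image("wrist")
print(o["position"],o["tcp_rot"],o["q"].round(2),o["ft_force"])
cv2.imwrite("pics/w1.png",im);np.save("pics/w1.npy",D)
E
```

```text
[628.79488768  88.73930172 178.22930366] [-3.92733191e-03 -3.13888555e+00  2.30910339e-03] [-0.47  0.33  0.36  1.58 -0.12  1.25  1.48] [-0.97753176  1.37308171 -0.8608844 ]
```

View pics/w1.png

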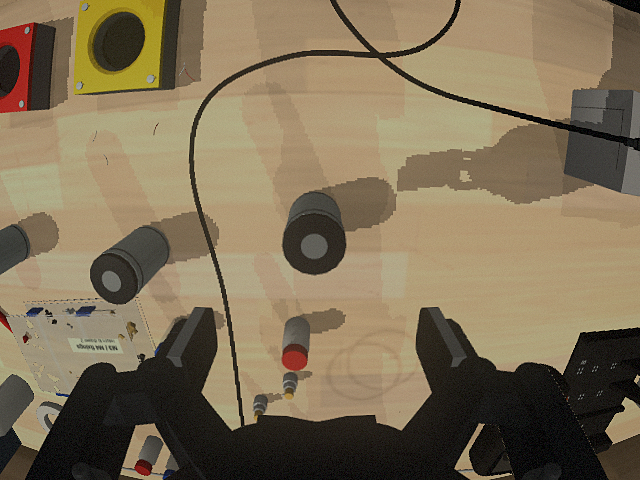

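The wrist view shows canister 1's lid at (314,242), the vial behind it at (295,355), and the yellow pocket near (119,42). Next I turn these into positions.

```bash
python3 - <<'E'
from h import *
o=r.get_obs();im=cv2.imread("pics/w1.png");g=cv2.cvtColor(im,cv2.COLOR_BGR2GRAY);hsv=cv2.cvtColor(im,cv2.COLOR_BGR2HSV)
def lid(box):
    x0,x1,y0,y1=box;m=(g[y0:y1,x0:x1]<58).astype(np.uint8)
    cs=max(cv2.findContours(m,cv2.RETR_EXTERNAL,cv2.CHAIN_APPROX_NONE)[0],key=cv2.contourArea)
    e=cv2.fitEllipse(cs);p=np.array(e[0])+[x0,y0];print("lid",p.round(1),np.round(e[1],1),wpix(p,78,o).round(1))
lid((275,350,205,280));
for p in [(313.5,246),(112,281)]: print("disc",p,wpix(p,78,o).round(1))
# inner bright discs
for p in [(119,42),(5,68)]: print("mouth guess",wpix(p,36,o).round(1))
m=cv2.inRange(hsv,(20,120,60),(35,255,255))[:120,40:200]
cs,h=cv2.findContours(m,cv2.RETR_CCOMP,cv2.CHAIN_APPROX_NONE)
for c,hh in zip(cs,h[0]):
    if hh[3]>=0 and cv2.contourArea(c)>500:
        q=np.array([wpix(p[0]+[40,0],36,o)[:2] for p in c],np.float32);print("yellow hole",cv2.fitEllipse(q))
E
```

```text
lid [314.3 242.7] [60.5 63.7] [628.8  89.4  78. ]
disc (313.5, 246) [631.2  88.8  78. ]
disc (112, 281) [661.3 -70.2  78. ]
mouth guess [473.5 -67.8  36. ]
mouth guess [ 469.  -205.5   36. ]
yellow hole ((472.288818359375, -68.95988464355469), (49.731422424316406, 51.180171966552734), 65.49034881591797)
```

Request:
jog_arm:
  series:
    - [0, 0, 0.08, 0]
    - [0, 0, 0.18, 0]
    - [0, 0, 0.28, 0]
    - [0, 0, 0.38, 0]
    - [0, 0, 0.46, 0]
    - [0, 0, 0.51, 0]
    - [0, 0, 0.535, 0]
    - [0, 0, 0.54, 0]
    - [0, 0, 0.54, 0]
    - [0, 0, 0.54, 0]

```text
time: 2.65
position: [629.3, 90.2, 46.9]
tcp_rot: [-0.001, 3.139, 0.001]
ft_force: [-0.3, -0.3, -0.3]
opening: 85.0
finger_force: 0.0
```

Request:
jog_arm:
  series:
    - [0, 0, 0, 0]
    - [0, 0, 0, 0]
    - [0, 0, 0, 0]
    - [0, 0, 0, 0]
    - [0, 0, 0, 0]
    - [0, 0, 0, 0]
    - [0, 0, -0.01, 0]
    - [0, 0, -0.03, 0]
    - [0, 0, -0.06, 0]
    - [0, 0, -0.08, 0]
  hand: 30
  newtons: 60

```text
time: 3.48
position: [628.2, 89.7, 65.8]
tcp_rot: [0.0, -3.141, -0.0]
ft_force: [0.7, 0.1, -0.9]
opening: 42.3
finger_force: 60.8
```

Request:
jog_arm:
  series:
    - [0, 0, 0, 0]
    - [0, 0, 0, 0]
    - [0, 0, 0, 0]
    - [0, 0, 0, 0]
    - [0, 0, 0, 0]
    - [0, 0, 0, 0]
    - [0, 0, 0, 0]
    - [0, 0, 0, 0]
    - [0, 0, 0, 0]
    - [0, 0, 0, 0]

```text
time: 4.32
position: [628.3, 89.6, 65.3]
tcp_rot: [-0.0, 3.142, 0.0]
ft_force: [-1.7, 0.4, -2.1]
opening: 43.0
finger_force: 60.8
```

```bash
cat >> h.py <<'E'
def feel(n=8):
    F=[];E=[];P=[]
    for i in range(n):
        r.get_image("wrist");o=r.get_obs();F.append(o["ft_force"]);E.append(o["joint_efforts"]);P.append(o["position"])
    print("F",np.mean(F,0).round(2),"sd",np.std(F,0).round(2),"eff",np.mean(E,0).round(2),"pos",np.mean(P,0).round(1),np.std(P,0).round(2),"t",o["time"],"open",o["opening"].round(1))
E
python3 -c "
from h import *
feel()"
```

```text
Traceback (most recent call last):
  File "h.py", line 22, in feel
    print("F",np.mean(F,0).round(2),"sd",np.std(F,0).round(2),"eff",np.mean(E,0).round(2),"pos",np.mean(P,0).round(1),np.std(P,0).round(2),"t",o["time"],"open",o["opening"].round(1))
                                                                                                                                                                ^^^^^^^^^^^^^^^^^^
AttributeError: 'float' object has no attribute 'round'
```

```bash
sed -i 's/o\["opening"\].round(1)/round(o["opening"],1)/' h.py; python3 -c "
from h import *
feel(6)"
```

```text
F [-0.21 -0.46 -1.46] sd [0.43 0.47 0.45] eff [ 0.000e+00 -5.018e+01  4.970e+00 -2.807e+01  1.000e-02 -0.000e+00
 -0.000e+00] pos [628.3  89.6  65.3] [0.01 0.03 0.01] t 5.0167 open 42.6
```

Request:
jog_arm:
  series:
    - [0, 0, 0.02, 0]
    - [0, 0, 0.04, 0]
    - [0, 0, 0.06, 0]
    - [0, 0, 0.07, 0]
    - [0, 0, 0.076, 0]
    - [0, 0, 0.08, 0]
    - [0, 0, 0.081, 0]
    - [0, 0, 0.081, 0]
    - [0, 0, 0.081, 0]
    - [0, 0, 0.081, 0]

```text
time: 5.85
position: [627.9, 89.5, 46.2]
tcp_rot: [-0.0, -3.14, -0.001]
ft_force: [-4.9, -0.9, 7.2]
opening: 42.4
finger_force: 61.2
```

Request:
jog_arm:
  series:
    - [0, 0, 0, 0]
    - [0, 0, 0, 0]
    - [0, 0, 0, 0]
    - [0, 0, 0, 0]
    - [0, 0, -0.04, 0]
    - [0, 0, -0.14, 0]
    - [0, 0, -0.28, 0]
    - [0, 0, -0.42, 0]
    - [-0.02, -0.1, -0.42, 0]
    - [-0.05, -0.24, -0.42, 0]
  hand: 85

```text
time: 6.68
position: [642.8, 34.6, 154.2]
tcp_rot: [-0.013, 3.135, 0.007]
ft_force: [1.0, -0.2, -1.0]
opening: 85.3
finger_force: 0.0
```

Request:
jog_arm:
  series:
    - [-0.03, -0.15, 0, 0]
    - [-0.06, -0.3, 0, 0]
    - [-0.074, -0.396, 0, 0]
    - [-0.074, -0.396, 0.1, 0]
    - [-0.074, -0.396, 0.22, 0]
    - [-0.074, -0.396, 0.32, 0]
    - [-0.074, -0.396, 0.39, 0]
    - [-0.074, -0.396, 0.42, 0]
    - [-0.074, -0.396, 0.42, 0]
    - [-0.074, -0.396, 0.42, 0]

```text
time: 7.52
position: [659.9, -69.5, 46.0]
tcp_rot: [-0.0, 3.141, -0.0]
ft_force: [0.1, 0.9, -0.0]
opening: 85.4
finger_force: 0.0
```

Request:
jog_arm:
  series:
    - [0, 0, 0, 0]
    - [0, 0, 0, 0]
    - [0, 0, 0, 0]
    - [0, 0, 0, 0]
    - [0, 0, 0, 0]
    - [0, 0, -0.01, 0]
    - [0, 0, -0.03, 0]
    - [0, 0, -0.06, 0]
    - [0, 0, -0.08, 0]
    - [0, 0, -0.08, 0]
  hand: 30

```text
time: 8.35
position: [660.0, -69.1, 66.2]
tcp_rot: [-0.001, 3.14, 0.0]
ft_force: [0.7, 0.4, -6.9]
opening: 42.4
finger_force: 61.8
```

```bash
python3 -c "
from h import *
r.get_image('wrist');r.get_image('wrist');r.get_image('wrist');feel(6)"
```

```text
F [-0.15 -0.26 -7.13] sd [0.25 0.53 0.38] eff [-1.000e-02 -5.651e+01  7.040e+00 -3.070e+01  1.000e-02 -0.000e+00
 -0.000e+00] pos [659.  -69.3  64.7] [0.07 0.06 0.07] t 8.8 open 43.0
```

Request:
jog_arm:
  series:
    - [0, 0, 0.02, 0]
    - [0, 0, 0.04, 0]
    - [0, 0, 0.06, 0]
    - [0, 0, 0.07, 0]
    - [0, 0, 0.076, 0]
    - [0, 0, 0.08, 0]
    - [0, 0, 0.08, 0]
    - [0, 0, 0.08, 0]
    - [0, 0, 0.08, 0]
    - [0, 0, 0.08, 0]

```text
time: 9.63
position: [659.0, -69.4, 47.0]
tcp_rot: [-0.0, -3.141, -0.001]
ft_force: [-6.1, -0.3, 6.3]
opening: 42.4
finger_force: 62.4
```

Request:
jog_arm:
  series:
    - [0, 0, 0, 0]
    - [0, 0, 0, 0]
    - [0, 0, 0, 0]
    - [0, 0, 0, 0]
    - [0, 0, -0.04, 0]
    - [0, 0, -0.14, 0]
    - [0, 0, -0.28, 0]
    - [0, 0, -0.42, 0]
    - [0.005, -0.1, -0.42, 0]
    - [0.01, -0.237, -0.42, 0]
  hand: 85

```text
time: 10.47
position: [660.1, -124.3, 154.5]
tcp_rot: [-0.012, 3.134, 0.004]
ft_force: [-0.3, -0.7, -1.0]
opening: 85.3
finger_force: 0.0
```

Request:
jog_arm:
  series:
    - [0.003, -0.15, 0, 0]
    - [0.006, -0.3, 0, 0]
    - [0.008, -0.43, 0, 0]
    - [0.008, -0.5, 0, 0]
    - [0.008, -0.5, 0.08, 0]
    - [0.008, -0.5, 0.2, 0]
    - [0.008, -0.5, 0.32, 0]
    - [0.008, -0.5, 0.4, 0]
    - [0.008, -0.5, 0.42, 0]
    - [0.008, -0.5, 0.42, 0]

```text
time: 11.3
position: [653.8, -253.2, 43.7]
tcp_rot: [0.0, -3.139, -0.001]
ft_force: [0.2, 0.2, 1.0]
opening: 85.0
finger_force: 0.0
```

Request:
jog_arm:
  series:
    - [0, 0, 0, 0]
    - [0, 0, 0, 0]
    - [0, 0, 0, 0]
    - [0, 0, 0, 0]
    - [0, 0, 0, 0]
    - [0, 0, -0.01, 0]
    - [0, 0, -0.03, 0]
    - [0, 0, -0.06, 0]
    - [0, 0, -0.08, 0]
    - [0, 0, -0.08, 0]
  hand: 30

```text
time: 12.13
position: [655.6, -253.7, 66.4]
tcp_rot: [-0.0, 3.14, -0.001]
ft_force: [1.1, -0.4, -2.6]
opening: 43.2
finger_force: 61.4
```

```bash
python3 -c "
from h import *
r.get_image('wrist');r.get_image('wrist');r.get_image('wrist');feel(6)"
```

```text
F [-0.13 -0.15 -3.75] sd [0.45 0.52 0.74] eff [-1.000e-02 -5.879e+01  8.550e+00 -2.959e+01  1.000e-02  0.000e+00
 -0.000e+00] pos [ 654.6 -253.5   64.6] [0.07 0.07 0.08] t 12.5833 open 43.3
```

Request:
jog_arm:
  series:
    - [0, 0, 0.02, 0]
    - [0, 0, 0.04, 0]
    - [0, 0, 0.06, 0]
    - [0, 0, 0.07, 0]
    - [0, 0, 0.076, 0]
    - [0, 0, 0.08, 0]
    - [0, 0, 0.08, 0]
    - [0, 0, 0.08, 0]
    - [0, 0, 0.08, 0]
    - [0, 0, 0.08, 0]

```text
time: 13.42
position: [654.9, -253.6, 47.7]
tcp_rot: [-0.0, 3.141, 0.002]
ft_force: [-6.4, 2.2, 10.0]
opening: 43.2
finger_force: 61.9
```

Request:
jog_arm:
  series:
    - [0, 0, 0, 0]
    - [0, 0, 0, 0]
    - [0, 0, 0, 0]
    - [0, 0, 0, 0]
    - [0, 0, -0.04, 0]
    - [0, 0, -0.18, 0]
    - [0, 0, -0.33, 0]
    - [0.01, 0.06, -0.42, 0]
    - [0.02, 0.22, -0.42, 0]
    - [0.03, 0.37, -0.42, 0]
  hand: 85

```text
time: 14.25
position: [648.3, -163.1, 153.7]
tcp_rot: [0.007, 3.136, -0.003]
ft_force: [0.3, 1.1, -0.2]
opening: 84.5
finger_force: 0.0
```

Request:
jog_arm:
  series:
    - [0.01, 0.16, 0, 0]
    - [0.03, 0.32, 0, 0]
    - [0.05, 0.48, 0, 0]
    - [0.07, 0.64, 0, 0]
    - [0.077, 0.8, 0, 0]
    - [0.077, 0.94, 0, 0]
    - [0.077, 1, 0, 0]
    - [0.077, 1, 0.05, 0]
    - [0.077, 1, 0.15, 0]
    - [0.077, 1, 0.25, 0]

```text
time: 15.08
position: [629.3, 87.3, 88.1]
tcp_rot: [0.001, 3.138, -0.001]
ft_force: [-0.9, -0.5, -1.3]
opening: 85.1
finger_force: 0.0
```

Request:
jog_arm:
  series:
    - [0, 0.003, 0.1, 0]
    - [0, 0.003, 0.15, 0]
    - [0, 0.003, 0.168, 0]
    - [0, 0.003, 0.168, 0]
    - [0, 0.003, 0.168, 0]
    - [0, 0.003, 0.168, 0]
    - [0, 0.003, 0.168, 0]
    - [0, 0.003, 0.168, 0]
    - [0, 0.003, 0.168, 0]
    - [0, 0.003, 0.168, 0]

```text
time: 15.92
position: [628.3, 89.7, 46.1]
tcp_rot: [-0.0, 3.141, 0.001]
ft_force: [-0.0, -0.2, -0.1]
opening: 85.3
finger_force: 0.0
```

Request:
jog_arm:
  series:
    - [0, 0, 0, 0]
    - [0, 0, 0, 0]
    - [0, 0, 0, 0]
    - [0, 0, 0, 0]
    - [0, 0, 0, 0]
    - [0, 0, -0.02, 0]
    - [0, 0, -0.09, 0]
    - [0, 0, -0.18, 0]
    - [0.01, -0.04, -0.24, 0]
    - [0.03, -0.14, -0.24, 0]
  hand: 30

```text
time: 16.75
position: [623.2, 59.1, 109.5]
tcp_rot: [-0.01, 3.135, 0.006]
ft_force: [0.3, -0.0, -1.1]
opening: 42.4
finger_force: 61.2
```

Request:
jog_arm:
  series:
    - [0.03, -0.12, 0, 0]
    - [0.06, -0.25, 0, 0]
    - [0.09, -0.38, 0, 0]
    - [0.12, -0.5, 0, 0]
    - [0.15, -0.62, 0, 0]
    - [0.18, -0.74, 0, 0]
    - [0.21, -0.84, 0, 0]
    - [0.23, -0.92, 0, 0]
    - [0.245, -0.97, 0, 0]
    - [0.25, -1, 0, 0]

```text
time: 17.58
position: [556.7, -198.2, 105.8]
tcp_rot: [-0.005, -3.141, 0.001]
ft_force: [-0.7, 0.0, -2.5]
opening: 42.6
finger_force: 61.1
```

Request:
jog_arm:
  series:
    - [0.03, -0.12, 0, 0]
    - [0.06, -0.25, 0, 0]
    - [0.09, -0.37, 0, 0]
    - [0.11, -0.48, 0, 0]
    - [0.13, -0.57, 0, 0]
    - [0.145, -0.63, 0, 0]
    - [0.15, -0.65, 0, 0]
    - [0.15, -0.654, 0, 0]
    - [0.15, -0.654, 0, 0]
    - [0.15, -0.654, 0, 0]

```text
time: 18.42
position: [521.8, -356.6, 105.3]
tcp_rot: [-0.004, 3.141, 0.003]
ft_force: [0.6, 1.2, -2.3]
opening: 42.5
finger_force: 61.3
```

```bash
python3 - <<'E'
from h import *
o=r.get_obs();im,D=r.get_image("wrist")
print(o["position"],o["q"].round(2),o["time"],o["opening"])
cv2.imwrite("pics/w2.png",im)
hsv=cv2.cvtColor(im,cv2.COLOR_BGR2HSV)
for c,a,b in [("blue",(100,120,50),(130,255,255)),("red",(172,130,60),(180,255,255)),("red0",(0,130,60),(8,255,255))]:
    m=cv2.inRange(hsv,a,b)
    cs,h=cv2.findContours(m,cv2.RETR_CCOMP,cv2.CHAIN_APPROX_NONE)
    for q,hh in zip(cs,h[0]):
        if cv2.contourArea(q)>800:
            w=np.array([wpix(p[0],36,o)[:2] for p in q],np.float32)
            print(c,hh[3]>=0,cv2.boundingRect(q),np.round(cv2.fitEllipse(w)[:2],1).tolist() if hh[3]>=0 else cv2.minAreaRect(w))
E
```

```text
[ 521.76407119 -356.59465871  105.33704612] [ 0.13  0.41  0.54  1.67 -0.23  1.12  2.31] 18.4167 42.49006032921609
blue False (216, 42, 178, 176) ((446.34722900390625, -362.68780517578125), (83.94310760498047, 84.03704833984375), 12.401690483093262)
blue True (259, 83, 95, 94) [[446.2, -362.7], [51.2, 51.3]]
red0 False (470, 101, 130, 148) ((469.7857971191406, -214.53933715820312), (87.35012817382812, 84.56680297851562), 83.59658813476562)
red0 True (506, 140, 64, 80) [[469.4, -216.1], [49.7, 50.8]]
```

View pics/w2.png

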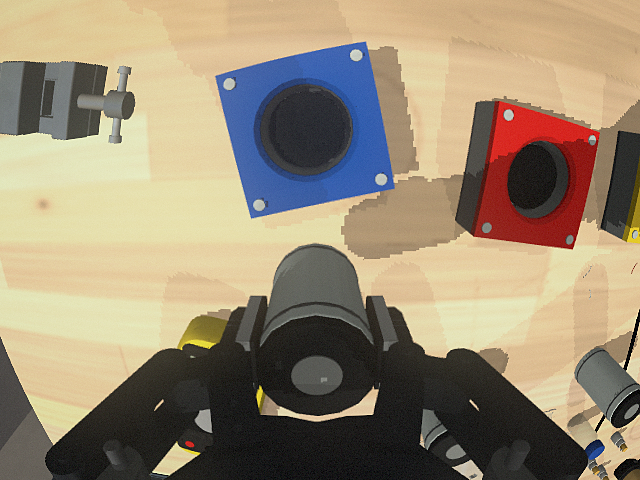

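The blue pocket is at (306,128) in the picture and red at about (538,180). The held canister's lid is at (317,375), still upright. I move over the bay next.

Request:
jog_arm:
  series:
    - [0.06, -0.004, 0, 0]
    - [0.14, -0.01, 0, 0]
    - [0.21, -0.016, 0, 0]
    - [0.26, -0.02, 0, 0]
    - [0.29, -0.02, 0, 0]
    - [0.3, -0.02, 0.02, 0]
    - [0.3, -0.02, 0.03, 0]
    - [0.3, -0.02, 0.04, 0]
    - [0.3, -0.02, 0.04, 0]
    - [0.3, -0.02, 0.04, 0]

```text
time: 19.3
position: [446.3, -363.5, 95.1]
tcp_rot: [0.002, -3.141, -0.0]
ft_force: [-1.0, -0.3, -1.5]
opening: 42.5
finger_force: 61.3
```

```bash
python3 - <<'E'
from h import *
o=r.get_obs();im,D=r.get_image("wrist");cv2.imwrite("pics/w3.png",im)
feel(2)
g=cv2.cvtColor(im,cv2.COLOR_BGR2GRAY)
hc=cv2.inRange(g[350:400,290:345],75,255);k,l,s,ce=cv2.connectedComponentsWithStats(hc);i=1+s[1:,4].argmax();p=ce[i]+[290,350]
print("disc",p,s[i],wpix(p,o["position"][2]-46+78,o)-o["position"])
m=cv2.inRange(cv2.cvtColor(im,cv2.COLOR_BGR2HSV),(100,120,50),(130,255,255))
q=max(cv2.findContours(m,cv2.RETR_EXTERNAL,cv2.CHAIN_APPROX_NONE)[0],key=cv2.contourArea)
w=np.array([wpix(p[0],36,o)[:2] for p in q],np.float32);print(cv2.minAreaRect(w))
E
```

```text
F [ 0.26 -0.08 -0.9 ] sd [0.63 0.33 0.  ] eff [ -0.06 -39.8    5.41 -28.17   0.     0.    -0.  ] pos [ 446.1 -363.9   95.5] [0.06 0.03 0.04] t 19.45 open 42.4
disc [316.93124575 374.85091899] [   2    7   51   38 1469] [ 3.39173634 -0.07620211 32.        ]
((444.6294860839844, -363.1351318359375), (80.99571228027344, 83.98644256591797), 12.275613784790039)
```

View pics/w3.png

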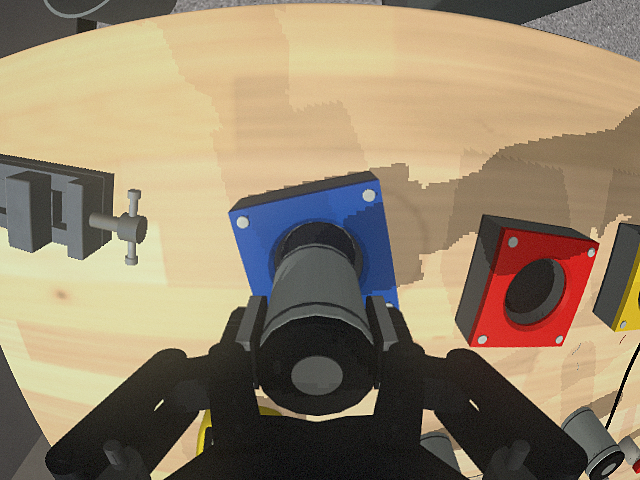

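The lid sits about 2.5 mm beyond the TCP in x, so I correct for that and enter the pocket.

Request:
jog_arm:
  series:
    - [0.005, 0.002, 0, 0]
    - [0.009, 0.004, 0.01, 0]
    - [0.009, 0.004, 0.02, 0]
    - [0.009, 0.004, 0.03, 0]
    - [0.009, 0.004, 0.04, 0]
    - [0.009, 0.004, 0.05, 0]
    - [0.009, 0.004, 0.06, 0]
    - [0.009, 0.004, 0.07, 0]
    - [0.009, 0.004, 0.08, 0]
    - [0.009, 0.004, 0.088, 0]

```text
time: 20.28
position: [443.3, -362.9, 73.2]
tcp_rot: [0.0, -3.141, -0.0]
ft_force: [-0.2, 0.3, -1.7]
opening: 42.5
finger_force: 61.3
```

```bash
python3 -c "
from h import *
feel(3)"
```

```text
F [-0.2  -0.01 -1.87] sd [0.34 0.21 0.42] eff [ 5.000e-02 -4.069e+01  5.840e+00 -2.764e+01  0.000e+00 -4.000e-02
  1.000e-02] pos [ 443.1 -362.8   73.1] [0.08 0.08 0.22] t 20.4333 open 42.6
```

Request:
jog_arm:
  series:
    - [0, 0, 0.005, 0]
    - [0, 0, 0.01, 0]
    - [0, 0, 0.015, 0]
    - [0, 0, 0.02, 0]
    - [0, 0, 0.024, 0]
    - [0, 0, 0.028, 0]
    - [0, 0, 0.032, 0]
    - [0, 0, 0.036, 0]
    - [0, 0, 0.04, 0]
    - [0, 0, 0.044, 0]

```text
time: 21.27
position: [443.5, -363.0, 63.4]
tcp_rot: [0.0, 3.141, 0.001]
ft_force: [-2.1, 2.1, 5.9]
opening: 42.5
finger_force: 61.8
```

```bash
python3 -c "
from h import *
feel(3)"
```

```text
F [-1.48  1.04  5.33] sd [0.24 0.26 0.12] eff [ 4.000e-02 -3.795e+01  5.510e+00 -2.567e+01 -0.000e+00 -8.900e-01
 -1.000e-02] pos [ 443.5 -363.    63.3] [0.02 0.01 0.04] t 21.4167 open 42.7
```

Request:
jog_arm:
  series:
    - [0, 0, 0.002, 0]
    - [0, 0, 0.004, 0]
    - [0, 0, 0.006, 0]
    - [0, 0, 0.008, 0]
    - [0, 0, 0.01, 0]
    - [0, 0, 0.012, 0]
    - [0, 0, 0.014, 0]
    - [0, 0, 0.016, 0]
    - [0, 0, 0.016, 0]
    - [0, 0, 0.016, 0]

```text
time: 22.25
position: [443.5, -363.0, 59.4]
tcp_rot: [0.0, 3.141, 0.001]
ft_force: [-1.1, 1.6, 5.2]
opening: 42.7
finger_force: 61.8
```

Request:
jog_arm:
  series:
    - [0, 0, 0.001, 0]
    - [0, 0, 0.002, 0]
    - [0, 0, 0.003, 0]
    - [0, 0, 0.004, 0]
    - [0, 0, 0.005, 0]
    - [0, 0, 0.006, 0]
    - [0, 0, 0.006, 0]
    - [0, 0, 0.006, 0]
    - [0, 0, 0.006, 0]
    - [0, 0, 0.006, 0]

```text
time: 23.08
position: [443.5, -363.0, 58.1]
tcp_rot: [0.0, 3.141, 0.001]
ft_force: [-1.7, 1.9, 6.8]
opening: 42.5
finger_force: 62.0
```

```bash
python3 -c "
from h import *
feel(2)"
```

```text
F [-2.19  1.74  7.37] sd [0.38 0.26 0.69] eff [ 2.000e-02 -3.743e+01  5.460e+00 -2.525e+01 -3.000e-02 -1.180e+00
 -1.000e-02] pos [ 443.5 -363.    58.1] [0.   0.01 0.01] t 23.1833 open 42.6
```

Request:
jog_arm:
  series:
    - [0, 0, 0.001, 0]
    - [0, 0, 0.002, 0]
    - [0, 0, 0.003, 0]
    - [0, 0, 0.004, 0]
    - [0, 0, 0.005, 0]
    - [0, 0, 0.006, 0]
    - [0, 0, 0.006, 0]
    - [0, 0, 0.006, 0]
    - [0, 0, 0.006, 0]
    - [0, 0, 0.006, 0]

```text
time: 24.02
position: [443.5, -363.0, 57.3]
tcp_rot: [0.0, 3.141, 0.001]
ft_force: [-3.1, 4.1, 10.4]
opening: 42.5
finger_force: 62.3
```

```bash
python3 -c "
from h import *
feel(2)"
```

```text
F [-3.71  2.99 11.42] sd [0.4  0.32 0.64] eff [ 2.000e-02 -3.553e+01  5.150e+00 -2.444e+01 -7.000e-02 -1.830e+00
 -1.000e-02] pos [ 443.6 -363.    57.3] [0.02 0.   0.01] t 24.1167 open 42.5
```

Request:
jog_arm:
  series:
    - [0, 0, -0.001, 0]
    - [0, 0, -0.002, 0]
    - [0, 0, -0.003, 0]
    - [0, 0, -0.004, 0]
    - [0, 0, -0.005, 0]
    - [0, 0, -0.006, 0]
    - [0, 0, -0.006, 0]
    - [0, 0, -0.006, 0]
    - [0, 0, -0.006, 0]
    - [0, 0, -0.006, 0]

```text
time: 24.95
position: [443.5, -363.0, 58.1]
tcp_rot: [0.0, 3.141, 0.001]
ft_force: [-3.6, 1.2, 5.7]
opening: 42.0
finger_force: 61.8
```

Request:
jog_arm:
  series:
    - [0, 0, 0, 0]
    - [0, 0, 0, 0]
    - [0, 0, 0, 0]
    - [0, 0, 0, 0]
    - [0, 0, -0.04, 0]
    - [0, 0, -0.16, 0]
    - [0, 0, -0.3, 0]
    - [0, 0, -0.4, 0]
    - [-0.06, 0.03, -0.4, 0]
    - [-0.16, 0.08, -0.4, 0]
  hand: 85

```text
time: 25.78
position: [482.3, -346.3, 160.4]
tcp_rot: [0.01, 3.138, -0.005]
ft_force: [-0.5, -1.5, -1.2]
opening: 85.3
finger_force: 0.0
```

```bash
python3 - <<'E'
from h import *
o=r.get_obs();im,D=r.get_image("wrist");cv2.imwrite("pics/w4.png",im);print(o["time"],o["position"],o["ft_force"])
im,D=r.get_image("top");np.save("pics/top1.npy",D);W=cloud("top",D)
m=((W[...,2]>66)&(W[...,2]<110)&(W[...,0]>400)&(W[...,0]<720)&(W[...,1]>-430)&(W[...,1]<150)).astype(np.uint8)
k,l,s,ce=cv2.connectedComponentsWithStats(m)
for i in range(1,k):
    if s[i,4]>40: print(s[i],np.median(W[l==i],0).round(1))
E
```

```text
25.7833 [ 482.29125702 -346.29356505  160.40381291] [-0.46206326 -1.45218201 -1.19022823]
[282 203  19  20 286] [658.  -69.3  79. ]
[361 206  19  19 285] [ 653.1 -253.    78.8]
```

View pics/w4.png

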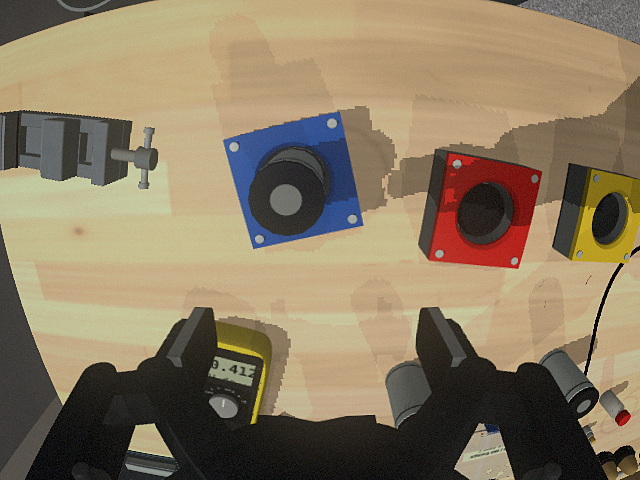

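The picture shows the canister standing upright in the blue pocket, with its lid at (287,198). The red pocket is near (485,212), yellow is near (610,217), and the multimeter is undisturbed.

Request:
jog_arm:
  series:
    - [-0.12, 0.06, 0, 0]
    - [-0.27, 0.14, 0, 0]
    - [-0.41, 0.21, 0, 0]
    - [-0.55, 0.29, 0, 0]
    - [-0.65, 0.34, 0, 0]
    - [-0.686, 0.357, 0.06, 0]
    - [-0.686, 0.357, 0.18, 0]
    - [-0.686, 0.357, 0.3, 0]
    - [-0.686, 0.357, 0.4, 0]
    - [-0.686, 0.357, 0.448, 0]

```text
time: 26.72
position: [652.5, -252.4, 40.7]
tcp_rot: [0.001, -3.135, -0.003]
ft_force: [-2.3, 0.9, -0.7]
opening: 84.7
finger_force: 0.0
```

Request:
jog_arm:
  series:
    - [0, 0, 0, 0]
    - [0, 0, 0, 0]
    - [0, 0, 0, 0]
    - [0, 0, 0, 0]
    - [0, 0, 0, 0]
    - [0, 0, 0, 0]
    - [0, 0, -0.02, 0]
    - [0, 0, -0.1, 0]
    - [0, 0, -0.19, 0]
    - [0, 0, -0.24, 0]
  hand: 30

```text
time: 27.55
position: [655.0, -253.3, 106.6]
tcp_rot: [-0.0, 3.141, 0.001]
ft_force: [0.8, -1.3, -2.8]
opening: 42.7
finger_force: 62.0
```

Request:
jog_arm:
  series:
    - [0.06, 0.07, 0, 0]
    - [0.14, 0.18, 0, 0]
    - [0.22, 0.31, 0, 0]
    - [0.3, 0.44, 0, 0]
    - [0.37, 0.56, 0, 0]
    - [0.41, 0.66, 0, 0]
    - [0.43, 0.72, 0, 0]
    - [0.432, 0.736, 0, 0]
    - [0.432, 0.736, 0, 0]
    - [0.432, 0.736, 0, 0]

```text
time: 28.38
position: [547.0, -70.6, 105.2]
tcp_rot: [0.001, 3.141, -0.001]
ft_force: [0.3, -0.6, -3.7]
opening: 42.9
finger_force: 62.5
```

```bash
cat > look.py <<'E'
from h import *
import sys
r.get_image("wrist");o=r.get_obs();im,D=r.get_image("wrist");cv2.imwrite(sys.argv[1],im)
print(o["position"],o["time"],o["opening"],o["ft_force"])
hsv=cv2.cvtColor(im,cv2.COLOR_BGR2HSV);g=cv2.cvtColor(im,cv2.COLOR_BGR2GRAY)
for c,a,b in [("yellow",(20,120,60),(35,255,255)),("red",(0,130,60),(8,255,255))]:
    cs,h=cv2.findContours(cv2.inRange(hsv,a,b),cv2.RETR_CCOMP,cv2.CHAIN_APPROX_NONE)
    for q,hh in zip(cs,h[0]):
        if cv2.contourArea(q)>800:
            w=np.array([wpix(p[0],36,o)[:2] for p in q],np.float32)
            print(c,cv2.boundingRect(q),("hole",np.round(cv2.fitEllipse(w)[:2],1).tolist()) if hh[3]>=0 else cv2.minAreaRect(w))
k,l,s,ce=cv2.connectedComponentsWithStats(cv2.inRange(g[350:400,290:345],75,255));i=1+s[1:,4].argmax();p=ce[i]+[290,350]
print("disc",p,s[i],(wpix(p,o["position"][2]-46.5+78,o)-o["position"]).round(1))
E
python3 look.py pics/w5.png
```

```text
[547.07871136 -71.34793287 105.13738928] 28.4333 43.33252544995472 [ 0.03958499  0.06322572 -4.07060992]
yellow (236, 52, 161, 158) ((471.67486572265625, -72.81724548339844), (84.77721405029297, 84.8385009765625), 86.29399871826172)
yellow (268, 83, 94, 93) ('hole', [[471.4, -72.8], [50.6, 50.7]])
red (40, 71, 113, 141) ((469.91741943359375, -212.77288818359375), (87.35269165039062, 84.61497497558594), 83.6036605834961)
red (62, 99, 63, 82) ('hole', [[469.7, -211.1], [49.1, 50.7]])
disc [316.25477707 364.66595895] [   1    0   51   33 1413] [-1.  -0.3 31.5]
```

Request:
jog_arm:
  series:
    - [0.05, -0.001, 0, 0]
    - [0.13, -0.002, 0, 0]
    - [0.2, -0.004, 0, 0]
    - [0.25, -0.004, 0, 0]
    - [0.28, -0.004, 0, 0]
    - [0.294, -0.004, 0.02, 0]
    - [0.294, -0.004, 0.03, 0]
    - [0.294, -0.004, 0.04, 0]
    - [0.294, -0.004, 0.04, 0]
    - [0.294, -0.004, 0.04, 0]

```text
time: 29.32
position: [473.8, -70.8, 94.8]
tcp_rot: [0.0, -3.141, 0.001]
ft_force: [-0.5, 0.1, -4.1]
opening: 43.3
finger_force: 62.5
```

```bash
sed -i 's/g\[350:400/g[335:400/;s/\[290,350\]/[290,335]/' look.py; python3 look.py pics/w6.png; python3 -c "
from h import *
feel(2)"
```

```text
[473.86650301 -70.72211511  94.99376966] 29.3667 43.04060787645633 [-0.77338346  0.18505442 -3.12881684]
yellow (0, 349, 34, 99) ((651.320068359375, -386.2348327636719), (49.01307678222656, 181.97177124023438), 56.64897537231445)
yellow (240, 184, 156, 124) ((466.2750244140625, -72.39546203613281), (84.59941101074219, 75.69954681396484), 86.37796783447266)
red (40, 188, 119, 136) ((469.531494140625, -212.80532836914062), (87.36917114257812, 86.21713256835938), 83.46258544921875)
red (68, 217, 63, 74) ('hole', [[468.4, -211.0], [48.6, 50.7]])
disc [316.29182631 362.8256705 ] [   1    9   51   39 1566] [-1.8 -0.3 31.5]
F [ 0.12  0.3  -4.46] sd [0.02 0.34 0.37] eff [ 1.000e-02 -3.017e+01  1.170e+00 -2.897e+01  2.000e-02  0.000e+00
  0.000e+00] pos [473.7 -70.7  95.1] [0.03 0.   0.02] t 29.5167 open 43.4
```

View pics/w6.png

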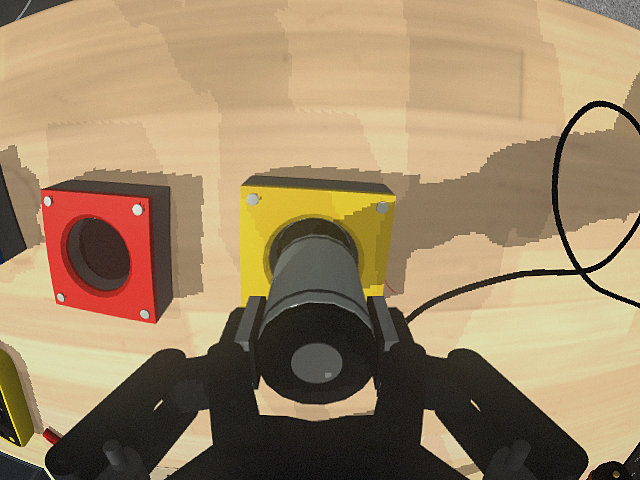

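The held canister's lid is at (316,363), and the yellow pocket mouth shows around it near (315,250). I shift about 1.5 mm in y and enter.

Request:
jog_arm:
  series:
    - [0.001, -0.003, 0, 0]
    - [0.001, -0.006, 0.01, 0]
    - [0.001, -0.006, 0.02, 0]
    - [0.001, -0.006, 0.03, 0]
    - [0.001, -0.006, 0.04, 0]
    - [0.001, -0.006, 0.05, 0]
    - [0.001, -0.006, 0.06, 0]
    - [0.001, -0.006, 0.07, 0]
    - [0.001, -0.006, 0.08, 0]
    - [0.001, -0.006, 0.088, 0]

```text
time: 30.35
position: [473.0, -72.1, 72.7]
tcp_rot: [0.0, -3.141, -0.0]
ft_force: [-0.1, 0.1, -4.2]
opening: 42.8
finger_force: 62.5
```

```bash
python3 -c "
from h import *
feel(2)"
```

```text
F [ 0.01  0.54 -4.01] sd [0.05 0.3  0.4 ] eff [ 4.000e-02 -3.153e+01  1.660e+00 -2.840e+01  1.000e-02 -5.000e-02
  1.000e-02] pos [472.8 -72.1  72.5] [0.02 0.01 0.12] t 30.45 open 42.9
```

Request:
jog_arm:
  series:
    - [0, 0, 0.005, 0]
    - [0, 0, 0.01, 0]
    - [0, 0, 0.015, 0]
    - [0, 0, 0.02, 0]
    - [0, 0, 0.024, 0]
    - [0, 0, 0.028, 0]
    - [0, 0, 0.032, 0]
    - [0, 0, 0.036, 0]
    - [0, 0, 0.04, 0]
    - [0, 0, 0.044, 0]

```text
time: 31.28
position: [473.3, -72.2, 62.1]
tcp_rot: [-0.0, 3.141, 0.0]
ft_force: [-2.3, 0.7, 3.0]
opening: 42.8
finger_force: 63.2
```

```bash
python3 -c "
from h import *
feel(2)"
```

```text
F [-0.99  0.13  2.71] sd [0.25 0.15 0.59] eff [-5.000e-02 -2.904e+01  1.630e+00 -2.548e+01  2.000e-02 -3.700e-01
  0.000e+00] pos [473.3 -72.2  62. ] [0.02 0.01 0.04] t 31.3833 open 43.1
```

Request:
jog_arm:
  series:
    - [0, 0, 0.002, 0]
    - [0, 0, 0.004, 0]
    - [0, 0, 0.006, 0]
    - [0, 0, 0.008, 0]
    - [0, 0, 0.01, 0]
    - [0, 0, 0.012, 0]
    - [0, 0, 0.014, 0]
    - [0, 0, 0.014, 0]
    - [0, 0, 0.014, 0]
    - [0, 0, 0.014, 0]

```text
time: 32.22
position: [473.5, -72.2, 59.4]
tcp_rot: [0.0, 3.141, 0.001]
ft_force: [-2.9, -0.1, 9.9]
opening: 43.4
finger_force: 63.7
```

```bash
python3 -c "
from h import *
feel(2)"
```

```text
F [-3.35  0.36  9.19] sd [0.02 0.11 0.39] eff [ -0.13 -26.67   1.47 -23.92  -0.03  -1.09  -0.  ] pos [473.5 -72.2  59.4] [0.   0.01 0.01] t 32.3167 open 43.0
```

Request:
jog_arm:
  series:
    - [0, 0, 0.001, 0]
    - [0, 0, 0.002, 0]
    - [0, 0, 0.003, 0]
    - [0, 0, 0.004, 0]
    - [0, 0, 0.004, 0]
    - [0, 0, 0.004, 0]
    - [0, 0, 0.004, 0]
    - [0, 0, 0.004, 0]
    - [0, 0, 0.004, 0]
    - [0, 0, 0.004, 0]

```text
time: 33.15
position: [473.5, -72.2, 58.8]
tcp_rot: [0.0, 3.141, 0.001]
ft_force: [-4.1, -0.3, 12.1]
opening: 42.9
finger_force: 64.0
```

```bash
python3 -c "
from h import *
feel(2)"
```

```text
F [-4.15  0.34 12.42] sd [0.2  0.45 0.29] eff [ -0.17 -25.52   1.38 -23.29  -0.07  -1.52   0.  ] pos [473.6 -72.2  58.8] [0.01 0.01 0.02] t 33.25 open 43.4
```

Request:
jog_arm:
  series:
    - [0, 0, -0.001, 0]
    - [0, 0, -0.002, 0]
    - [0, 0, -0.003, 0]
    - [0, 0, -0.004, 0]
    - [0, 0, -0.005, 0]
    - [0, 0, -0.006, 0]
    - [0, 0, -0.007, 0]
    - [0, 0, -0.008, 0]
    - [0, 0, -0.008, 0]
    - [0, 0, -0.008, 0]

```text
time: 34.08
position: [473.4, -72.2, 60.0]
tcp_rot: [0.0, 3.141, 0.0]
ft_force: [-1.9, -0.5, 6.3]
opening: 43.4
finger_force: 63.4
```

Request:
jog_arm:
  series:
    - [0, 0, 0, 0]
    - [0, 0, 0, 0]
    - [0, 0, 0, 0]
    - [0, 0, 0, 0]
    - [0, 0, -0.04, 0]
    - [0, 0, -0.16, 0]
    - [0, 0, -0.3, 0]
    - [0, 0, -0.4, 0]
    - [-0.05, 0.003, -0.4, 0]
    - [-0.15, 0.01, -0.4, 0]
  hand: 85

```text
time: 34.92
position: [510.8, -70.2, 162.7]
tcp_rot: [0.002, 3.138, 0.003]
ft_force: [0.9, 0.0, -0.2]
opening: 84.8
finger_force: 0.0
```

Request:
jog_arm:
  series:
    - [-0.1, 0, 0, 0]
    - [-0.24, 0, 0, 0]
    - [-0.38, 0, 0, 0]
    - [-0.5, 0, 0, 0]
    - [-0.57, 0, 0, 0]
    - [-0.594, 0, 0.06, 0]
    - [-0.594, 0, 0.18, 0]
    - [-0.594, 0, 0.3, 0]
    - [-0.594, 0, 0.41, 0]
    - [-0.594, 0, 0.456, 0]

```text
time: 35.75
position: [655.0, -69.3, 40.6]
tcp_rot: [-0.0, -3.134, -0.001]
ft_force: [-1.1, 0.8, 0.5]
opening: 85.1
finger_force: 0.0
```

Request:
jog_arm:
  series:
    - [0, 0, 0, 0]
    - [0, 0, 0, 0]
    - [0, 0, 0, 0]
    - [0, 0, 0, 0]
    - [0, 0, 0, 0]
    - [0, 0, 0, 0]
    - [0, 0, -0.02, 0]
    - [0, 0, -0.1, 0]
    - [0, 0, -0.19, 0]
    - [0, 0, -0.24, 0]
  hand: 30
  newtons: 70

```text
time: 36.58
position: [658.9, -69.3, 106.6]
tcp_rot: [0.0, -3.141, -0.001]
ft_force: [1.8, -1.0, -7.0]
opening: 42.2
finger_force: 72.9
```

Request:
jog_arm:
  series:
    - [0.05, -0.06, 0, 0]
    - [0.13, -0.16, 0, 0]
    - [0.22, -0.27, 0, 0]
    - [0.31, -0.38, 0, 0]
    - [0.38, -0.47, 0, 0]
    - [0.43, -0.54, 0, 0]
    - [0.45, -0.565, 0, 0]
    - [0.456, -0.571, 0, 0]
    - [0.456, -0.571, 0, 0]
    - [0.456, -0.571, 0, 0]

```text
time: 37.42
position: [546.0, -210.4, 105.3]
tcp_rot: [-0.003, 3.141, 0.002]
ft_force: [1.0, 0.3, -6.0]
opening: 42.5
finger_force: 73.1
```

```bash
python3 look.py pics/w7.png
```

```text
[ 546.17452219 -210.2037982   105.29301739] 37.4667 42.28424063184086 [ 1.02962551  0.7848242  -7.56499267]
yellow (25, 279, 84, 132) ((627.4141845703125, -395.1744689941406), (127.09561157226562, 76.99005126953125), 15.71640396118164)
yellow (469, 65, 126, 151) ((471.6078186035156, -73.6951904296875), (87.42688751220703, 84.60173034667969), 86.26927185058594)
red (230, 47, 167, 164) ((469.79791259765625, -213.5338134765625), (84.61682891845703, 84.67731475830078), 83.55303955078125)
red (264, 82, 95, 93) ('hole', [[469.7, -213.5], [50.8, 50.8]])
disc [316.32420382 362.38343949] [   1    8   51   40 1570] [-2.  -0.3 31.5]
```

Request:
jog_arm:
  series:
    - [0.05, -0.002, 0, 0]
    - [0.13, -0.005, 0, 0]
    - [0.2, -0.008, 0, 0]
    - [0.25, -0.01, 0, 0]
    - [0.28, -0.012, 0, 0]
    - [0.298, -0.012, 0.02, 0]
    - [0.298, -0.012, 0.03, 0]
    - [0.298, -0.012, 0.04, 0]
    - [0.298, -0.012, 0.04, 0]
    - [0.298, -0.012, 0.04, 0]

```text
time: 38.35
position: [471.2, -215.2, 95.3]
tcp_rot: [0.001, -3.141, 0.0]
ft_force: [-0.1, -0.4, -7.2]
opening: 42.2
finger_force: 73.2
```

```bash
python3 look.py pics/w8.png; python3 -c "
from h import *
feel(2)"
```

```text
[ 471.22702293 -215.30304655   95.47047096] 38.4 42.24025863616018 [ 0.26178413 -0.06574329 -6.87774373]
yellow (50, 358, 71, 80) ((601.953369140625, -433.968505859375), (47.376121520996094, 142.01820373535156), 41.40020751953125)
yellow (465, 191, 133, 130) ((471.38897705078125, -73.91944885253906), (87.61479187011719, 85.55196380615234), 86.16423797607422)
red (245, 182, 161, 125) ((464.89794921875, -212.95486450195312), (84.65220642089844, 76.21385192871094), 83.83673858642578)
disc [316.26425856 362.50633714] [   1    8   51   40 1578] [-1.9 -0.3 31.5]
F [ 0.21 -0.34 -7.26] sd [0.24 0.32 0.29] eff [-4.000e-02 -3.529e+01  3.080e+00 -3.042e+01  1.000e-02  1.000e-02
 -0.000e+00] pos [ 471.  -215.5   95.6] [0.06 0.01 0.02] t 38.55 open 42.3
```

Request:
jog_arm:
  series:
    - [-0.001, 0.005, 0, 0]
    - [-0.002, 0.009, 0.01, 0]
    - [-0.002, 0.009, 0.02, 0]
    - [-0.002, 0.009, 0.03, 0]
    - [-0.002, 0.009, 0.04, 0]
    - [-0.002, 0.009, 0.05, 0]
    - [-0.002, 0.009, 0.06, 0]
    - [-0.002, 0.009, 0.07, 0]
    - [-0.002, 0.009, 0.08, 0]
    - [-0.002, 0.009, 0.086, 0]

```text
time: 39.38
position: [470.9, -213.1, 73.7]
tcp_rot: [-0.0, -3.141, -0.0]
ft_force: [0.7, -0.6, -6.6]
opening: 42.5
finger_force: 73.2
```

```bash
python3 -c "
from h import *
feel(2)"
```

```text
F [ 0.45 -0.14 -6.93] sd [0.15 0.14 0.34] eff [ 5.000e-02 -3.656e+01  3.640e+00 -2.983e+01  0.000e+00 -5.000e-02
  1.000e-02] pos [ 470.8 -213.1   73.6] [0.01 0.01 0.1 ] t 39.4833 open 42.6
```

Free in the pocket; descend to the platform.

Request:
jog_arm:
  series:
    - [0, 0, 0.005, 0]
    - [0, 0, 0.01, 0]
    - [0, 0, 0.015, 0]
    - [0, 0, 0.02, 0]
    - [0, 0, 0.024, 0]
    - [0, 0, 0.028, 0]
    - [0, 0, 0.032, 0]
    - [0, 0, 0.036, 0]
    - [0, 0, 0.04, 0]
    - [0, 0, 0.044, 0]

```text
time: 40.32
position: [471.3, -213.2, 63.2]
tcp_rot: [-0.0, 3.141, -0.0]
ft_force: [-1.6, 0.6, -0.2]
opening: 42.1
finger_force: 73.9
```

```bash
python3 -c "
from h import *
feel(2)"
```

```text
F [-1.56  0.06  0.28] sd [0.09 0.84 0.45] eff [ 2.000e-02 -3.411e+01  3.550e+00 -2.726e+01  3.000e-02 -5.600e-01
  0.000e+00] pos [ 471.2 -213.2   63. ] [0.01 0.01 0.03] t 40.4167 open 42.6
```

Request:
jog_arm:
  series:
    - [0, 0, 0.002, 0]
    - [0, 0, 0.004, 0]
    - [0, 0, 0.006, 0]
    - [0, 0, 0.008, 0]
    - [0, 0, 0.01, 0]
    - [0, 0, 0.012, 0]
    - [0, 0, 0.014, 0]
    - [0, 0, 0.016, 0]
    - [0, 0, 0.016, 0]
    - [0, 0, 0.016, 0]

```text
time: 41.25
position: [471.4, -213.2, 59.8]
tcp_rot: [0.0, 3.141, 0.001]
ft_force: [-2.5, 1.1, 7.4]
opening: 42.5
finger_force: 74.6
```

```bash
python3 -c "
from h import *
feel(2)"
```

```text
F [-3.02  1.45  6.66] sd [0.62 0.07 0.4 ] eff [ 2.000e-02 -3.133e+01  3.300e+00 -2.549e+01  0.000e+00 -1.360e+00
  0.000e+00] pos [ 471.4 -213.2   59.8] [0.   0.01 0.  ] t 41.35 open 42.5
```

Request:
jog_arm:
  series:
    - [0, 0, 0.001, 0]
    - [0, 0, 0.002, 0]
    - [0, 0, 0.003, 0]
    - [0, 0, 0.004, 0]
    - [0, 0, 0.004, 0]
    - [0, 0, 0.004, 0]
    - [0, 0, 0.004, 0]
    - [0, 0, 0.004, 0]
    - [0, 0, 0.004, 0]
    - [0, 0, 0.004, 0]

```text
time: 42.18
position: [471.5, -213.3, 59.3]
tcp_rot: [0.0, 3.141, 0.001]
ft_force: [-5.1, 2.5, 9.6]
opening: 42.2
finger_force: 74.8
```

```bash
python3 -c "
from h import *
feel(2)"
```

```text
F [-4.17  1.78  9.78] sd [0.36 0.47 0.16] eff [ 1.000e-02 -3.015e+01  3.170e+00 -2.488e+01 -3.000e-02 -1.790e+00
  0.000e+00] pos [ 471.5 -213.2   59.3] [0.01 0.01 0.  ] t 42.2833 open 42.7
```

Request:
jog_arm:
  series:
    - [0, 0, -0.001, 0]
    - [0, 0, -0.002, 0]
    - [0, 0, -0.003, 0]
    - [0, 0, -0.004, 0]
    - [0, 0, -0.005, 0]
    - [0, 0, -0.006, 0]
    - [0, 0, -0.007, 0]
    - [0, 0, -0.008, 0]
    - [0, 0, -0.008, 0]
    - [0, 0, -0.008, 0]

```text
time: 43.12
position: [471.3, -213.2, 60.2]
tcp_rot: [-0.0, 3.141, -0.0]
ft_force: [-1.7, 1.1, 4.2]
opening: 42.5
finger_force: 74.3
```

Request:
jog_arm:
  series:
    - [0, 0, 0, 0]
    - [0, 0, 0, 0]
    - [0, 0, 0, 0]
    - [0, 0, 0, 0]
    - [0, 0, -0.04, 0]
    - [0, 0, -0.16, 0]
    - [0, 0, -0.3, 0]
    - [0, 0, -0.4, 0]
    - [-0.05, 0, -0.44, 0]
    - [-0.15, 0, -0.5, 0]
  hand: 85

```text
time: 43.95
position: [507.2, -214.2, 187.3]
tcp_rot: [0.004, 3.14, 0.001]
ft_force: [0.1, -0.2, -0.1]
opening: 85.5
finger_force: 0.0
```

Request:
jog_arm:
  series:
    - [-0.05, 0, -0.05, 0]
    - [-0.15, 0, -0.1, 0]
    - [-0.2, 0, -0.15, 0]
    - [-0.2, 0, -0.2, 0]
    - [-0.2, 0, -0.2, 0]
    - [-0.2, 0, -0.2, 0]
    - [-0.2, 0, -0.2, 0]
    - [-0.2, 0, -0.2, 0]
    - [-0.2, 0, -0.2, 0]
    - [-0.2, 0, -0.2, 0]

```text
time: 44.78
position: [557.9, -213.1, 234.6]
tcp_rot: [-0.001, -3.141, -0.001]
ft_force: [0.2, 0.5, -0.2]
opening: 85.2
finger_force: 0.0
```

```bash
python3 - <<'E'
from h import *
o=r.get_obs();im,D=r.get_image("wrist");print(o["time"],o["position"])
cv2.imwrite("pics/w9.png",im)
# wrist depth -> world (equidistant)
c=r.calibration("wrist");K=c["camera_matrix"];X=c["T_tool_cam"]
v,u=np.indices(D.shape);qx=(u-K[0,2])/K[0,0];qy=(v-K[1,2])/K[0,0];a=np.hypot(qx,qy)+1e-9;s=np.tan(a)/a
P=np.stack([qx*s*D,qy*s*D,D],-1);R=Ro.from_rotvec(o["tcp_rot"]).as_matrix()
W=(P@X[:3,:3].T+X[:3,3])@R.T+o["position"];W[D<=0]=0
im2,D2=r.get_image("scene");cv2.imwrite("pics/scene9.png",im2);W2=cloud("scene",D2)
for n,b in dict(blue=(446,-362),yellow=(471.5,-72.5),red=(470,-213)).items():
    for k,w in (("wrist",W),("scene",W2)):
        d=np.hypot(w[...,0]-b[0],w[...,1]-b[1]);m=(d<17)&(w[...,2]>80)&(w[...,2]<115)
        rim=(d>30)&(d<36)&(w[...,2]>28)&(w[...,2]<44)
        print(n,k,m.sum(),np.median(w[m],0).round(1) if m.any() else "", "rim z",np.median(w[rim][:,2]).round(1) if rim.any() else "")
E
```

```text
44.7833 [ 557.92081031 -213.14011356  234.58978362]
blue wrist 1183 [ 446.  -361.4   92.7] rim z 36.8
blue scene 268 [ 445.4 -362.5   91.9] rim z 35.9
yellow wrist 1205 [471.4 -73.   92.1] rim z 36.7
yellow scene 133 [470.8 -73.7  91.2] rim z 35.6
red wrist 1632 [ 469.7 -212.8   91.7] rim z 36.8
red scene 174 [ 468.7 -213.5   90.7] rim z 35.8
```

View pics/scene9.png

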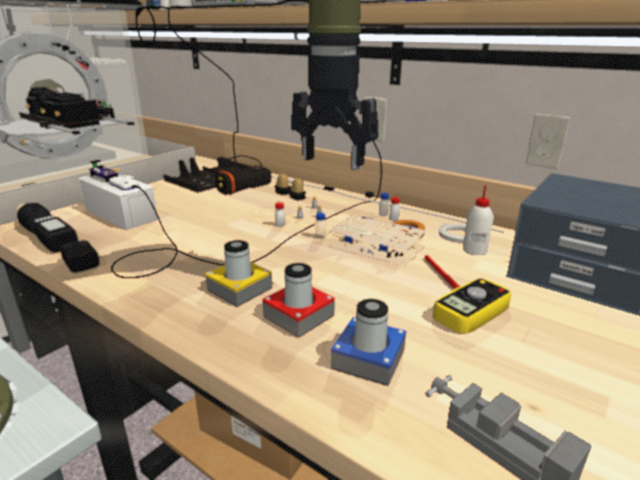

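The scene view shows all three canisters upright in their bays: blue (371,325), yellow (238,260), red (298,287). Lid heights put the undersides at about 13 to 14 mm. The vials and multimeter are in place and the gripper is clear.

```bash
python3 -c "
from rig import r
print(r.finish_job())"
```

```text
the job is handed in; nothing more can be done
None
```

I handed the job in at about 45 s: the lightest canister (about 1.5 N) is in the blue bay, the middle one (about 3.8 N) in yellow and the heaviest (about 7.1 N) in red, each pressed to its stop with about 13 to 17 N and released, and the vials and multimeter were left alone.

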